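# Close and lock the access cover of the amplifier housing

### The job

Close the open amplifier housing: hook the tongues of its loose cover fully under the lip and let the latch end down. If the latch bar holds that end up, turn the wing backward (anticlockwise) until it drops through its slot and the cover lies flat, then turn the wing clockwise a quarter turn until it falls into its locked detent. Let go, and leave the tools and parts lying around it where they are.

Things in the scene. Friction and masses are not known exactly. Their poses are not given: they have to be found in the camera images.
- housing: Grey sheet-metal box, open on top, 214 x 134 x 70 mm, fixed; origin centre of its underside, x from latch end to lip end, z up. Cover's seat at z=60, side cheeks at y=+-62 (to z=68). Lip over the far end from x=77.5, z=66.5 to 70, 6.5 mm gap under it, 12 mm deep. No wall above the seat at the latch end. Home: cover's origin at (-15, 0, 60) mm, same axes.
- cover: Loose flat grey metal cover, 184 x 120 x 8 mm, about 0.45 kg; origin centre of its underside, x toward its two tongues (3 mm thick, 30 wide, at y=+-35, flush with the underside, from the plate's end at x=92 to x=104). Latch at x=-68. It starts lying on tongue tips and latch bar, latch end up: tilt about 0.07 rad.
- handle (a point): Middle of the cover's dark bow handle, 42 mm above the cover's underside, above its origin: bar along the cover's y, 94 mm long, 10 mm wide (x), 12 mm high, 28 mm free under it, posts at y=+-42. Close to the centre of mass.
- latch_grip (a point): Grip point on the axis of the latch's wing, 36 mm above the cover's underside. The dark wing is an upright flat, 58 mm long, 10 mm thick, from 14.5 to 42 mm above the underside; its round boss (23 mm wide, on a 33 mm washer) lies just under it.
- latch (a joint): Turn of the wing, rad: 0 = open, wing along the cover's y; grows clockwise from above; 1.57 = wing along x, locked. Stops at -0.1 and 1.62. It stays where it is left; needs up to about 0.2 N m. With the cover home, it climbs a sprung cam from 0.4 and falls into the detent past about 1.45, ending between 1.46 and 1.62.
- catch (a point): Axis of the latch's slot in the housing's catch plate, at seat height; x=-83 mm in the housing. Slot 40 mm long along y, 13 wide. The bar under the wing (34 mm long, 6 thick, parallel to the wing, its lower side 11.5 mm under the cover) drops through only with the wing within about 0.3 rad of open; else it holds the latch end some 10 mm up (cover tilted 0.06 rad).
- screwdriver: Yellow-handled screwdriver, 152 mm, lying near the housing; leave it. Origin at the centre of its underside.
- attenuator: Black finned cylinder, 77 mm long, 32 mm wide, lying toward the instruments; leave it. Origin at the centre of its underside.
- cutters: Red-handled side cutters, 134 mm, lying at the right edge of the bench; leave them. Origin at the centre of their underside.

How it is judged:
On the way:
1. the cover lies flat and home, its tongues under the lip, with the latch still open (x of cover in the frame of housing between -0.02 and -0.012 m and y of cover in the frame of housing between -0.004 and 0.004 m and z of cover in the frame of housing between 0.058 and 0.062 m and angle between the z axis of cover and the z axis of housing, either way round below 0.02 rad and value of joint latch below 0.6 rad), for 0.2 s.
At the end, for the whole second after the job is handed in: the cover lies flat in its seat (within 4 mm sideways, 5 mm lengthwise, 2 mm in height, 0.02 rad), its tongues under the lip, at rest, and the wing is in its locked detent (past 1.44 rad) (x of cover in the frame of housing between -0.02 and -0.012 m and y of cover in the frame of housing between -0.004 and 0.004 m and z of cover in the frame of housing between 0.058 and 0.062 m and angle between the z axis of cover and the z axis of housing, either way round below 0.02 rad and value of joint latch above 1.44 rad and linear speed of cover below 0.02 m/s); the robot touches nothing.
It fails at once if the screwdriver, the attenuator or the side cutters are moved by more than 30 mm (distance of any of screwdriver, attenuator, cutters from where it was at the start of the episode above 0.03 m).
It also fails if it takes over 64 s, if anything falls off the work surface, if the arm or the gripper's body presses on something with over 40 N, if the wrist force passes 120 N, or if a joint passes its speed limit or range.

### The arm

A 6-joint arm with a two-finger parallel gripper is mounted at the origin on a cart in front of the work surface, level with it; the furniture and walls round the work are solid. World frame = base frame: x ahead of the robot, y to its left, z up, the work surface at z = 0. Lengths are in m, angles in rad, forces in N, time in s.
With the tool pointing down it reaches from about 0.275 to 0.75 m from the base axis. Payload 10.2 kg.
Tool frame: the origin (TCP) lies midway between the tips of the shut fingers; the grasp point (between the pads) lies 19 mm behind it (env.hold_point_z is the distance from the TCP to the grasp point, in m); z points along the fingers, y is the line along which they close (so a half turn about z gives the same grasp; the last joint's range is limited). The gripper opens to 85 mm and grips with 20 to 120 N. Pads are 22 mm wide; open, the fingers measure 114 mm over their backs; the gripper's body (76 mm by 85 mm) begins 54 mm behind the grasp point. The pads swing forward as they close: fully open they stand 13 mm farther back than shut.
Start: joints at [-1.447, 0.313, 1.498, -0, 1.331, -0.223], TCP at [0.178, -0.494, 0.231] pointing down, gripper open.
Joint ranges: [-2.94, 2.94], [-0.97, 2.17], [0.19, 2.56], [-1.23, 4.37], [0.02, 3.11], [-2.88, 2.88]. Speed limits (rad/s): [2.39, 2.39, 3.01, 3.14, 3.14, 3.14].

### API

Orientations are given as a unit quaternion [x, y, z, w].
In Python, from bench import env, kinematics, monitor, eyes, job gives the robot as it stands. The module is installed in compiled form; this text tells all that it offers. Calls block until the motion is done:
- env.reach(position, orientation): joint-space move of the TCP to a pose.
- env.movel(position, velocity=0.15, frame=None, guard=None): straight line of the TCP; frame=None keeps the orientation; velocity is the mean speed in m/s. With guard (N) it stops when the force on the tool has changed by that much, and returns True; else False.
- env.set_joints(angles): joint-space move.
- env.release() and env.close_gripper(effort=None): open the fingers fully, or close them until they stop; effort is the grip in N (None keeps the last).
- env.hold(seconds).
- kinematics.ik(position, orientation): joint angles nearest the present ones, or None.
- monitor.sense(): the state.
- eyes.grab_frame(name): name is "scene" or "top" or "wrist"; returns a dict with "frame" (384x512x3 uint8, red, green, blue), "mtx" (3x3 intrinsics, pixels), "k1" (the pictures are not rectified: a ray, as slopes to the right and down, at radius r is drawn at 1 + k1 r^2 times it, then the intrinsics apply), "view" (4x4, takes a point from world to camera coordinates). Camera axes: x right, y down, z forward; pixel columns grow to the right and rows downward; lengths in m; the calibration is good to about 2 mm. A picture is of the moment at which its call begins. There is no depth.
A pose or a line that the arm cannot do raises env.MotionError and nothing moves.
- job.hand_in(): hands the job in; it is judged then, once.
The state is a dict: "clock": time; "joints": joint angles; "qvel": joint speeds; "joint_efforts": joint torques, N m; "position": TCP position; "ee_rot": TCP orientation; "contact_force": force on the tool from outside, world axes, zero at the start; "ft_torque": the same for the moment, N m; "finger_gap": opening from 0.0 (shut) to 1.0 (fully open); "gripper_force": force on a finger pad.
Only numpy, scipy, OpenCV 4.12 (cv2) and the standard library are available. Lean on these libraries where they do the work, as an engineer would, in place of code of your own. Each camera call takes 0.05 s, during which the arm holds its last target. There are 200 camera calls.

## Working session

There is one attempt and no reset: what is moved stays moved. The work goes in short steps, each a Python script; the robot and the scene stay as the last script left them, time stands still between calls to the robot, and variables do not carry over. Pictures are saved under pics/ and viewed, at most 10 in all, crops included, and the job is handed in when it is done.

```bash
mkdir -p pics; cat > h.py <<'E'
import numpy as np, cv2
from bench import env, kinematics, monitor, eyes, job
from scipy.spatial.transform import Rotation as R
def grab(n,fn=None):
    d=eyes.grab_frame(n)
    if fn: cv2.imwrite('pics/'+fn,d['frame'][:,:,::-1])
    return d
def ray(d,uv):
    K=np.array(d['mtx']);V=np.array(d['view']);uv=np.atleast_2d(np.float64(uv))
    s=(uv-K[[0,1],2])/np.array([K[0,0],K[1,1]])
    u=s.copy()
    for _ in range(30): u=s/(1+d['k1']*(u**2).sum(1,keepdims=True))
    r=np.c_[u,np.ones(len(u))]@V[:3,:3]
    return -V[:3,:3].T@V[:3,3], r
def onz(d,uv,z):
    o,r=ray(d,uv); return o+r*((z-o[2])/r[:,2])[:,None]
def proj(d,p):
    V=np.array(d['view']);K=np.array(d['mtx']);c=np.atleast_2d(p)@V[:3,:3].T+V[:3,3]
    s=c[:,:2]/c[:,2:]; s=s*(1+d['k1']*(s**2).sum(1,keepdims=True))
    return s*[K[0,0],K[1,1]]+K[[0,1],2]
def down(yaw): # tool z down, tool y (closing) along world angle yaw
    y=np.array([np.cos(yaw),np.sin(yaw),0]);z=np.array([0,0,-1.]);x=np.cross(y,z)
    return R.from_matrix(np.c_[x,y,z]).as_quat()
E
python3 - <<'E'
from h import *
for n in('top','scene'):
    d=grab(n,n+'0.png'); print(n,ray(d,[[256,192]]),d['mtx'],d['k1'])
    np.save('pics/'+n+'.npy',d['frame'])
s=monitor.sense();print(s['clock'],s['position'],s['contact_force'],s['finger_gap'],env.hold_point_z)
i=cv2.imread('pics/top0.png');cv2.imwrite('pics/top0b.png',cv2.resize(i,(800,600),interpolation=cv2.INTER_CUBIC))
i=cv2.imread('pics/scene0.png');cv2.imwrite('pics/scene0b.png',cv2.resize(i,(800,600),interpolation=cv2.INTER_CUBIC))
E
```

```text
top (array([ 0.49778418, -0.09354598,  0.94485969]), array([[ 0.08320305,  0.00321768, -0.99654598]])) [[386.50946645   0.         253.96403782]
 [  0.         386.50946645 190.82481613]
 [  0.           0.           1.        ]] -0.007593565994450741
scene (array([-0.39867044, -0.89937306,  0.75829763]), array([[ 0.66504863,  0.56257521, -0.49114955]])) [[482.89229831   0.         255.13205422]
 [  0.         482.89229831 190.89879605]
 [  0.           0.           1.        ]] -0.16505172113609148
0.1 [ 0.17839239 -0.4935149   0.23079498] [ 0.09153359  0.09297187 -0.06058581] 1.0006053042323422 0.0187
```

View pics/top0b.png

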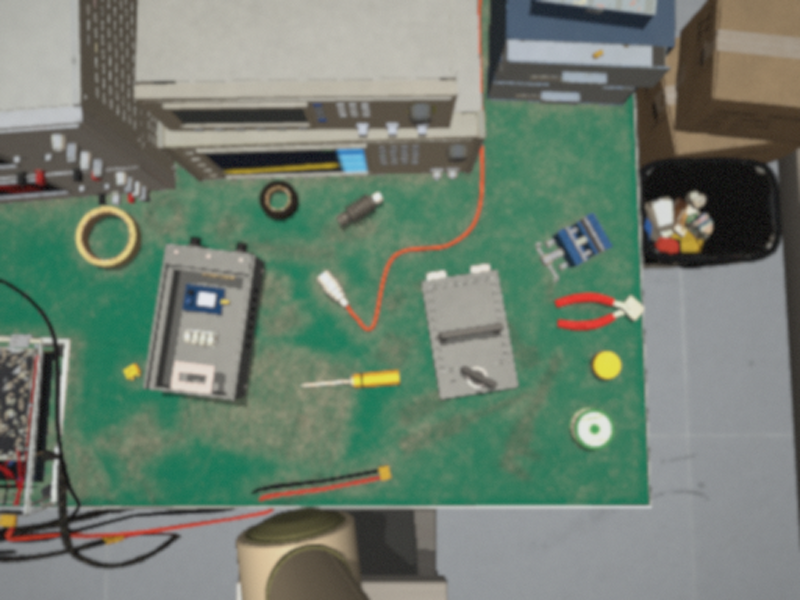

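View pics/scene0b.png

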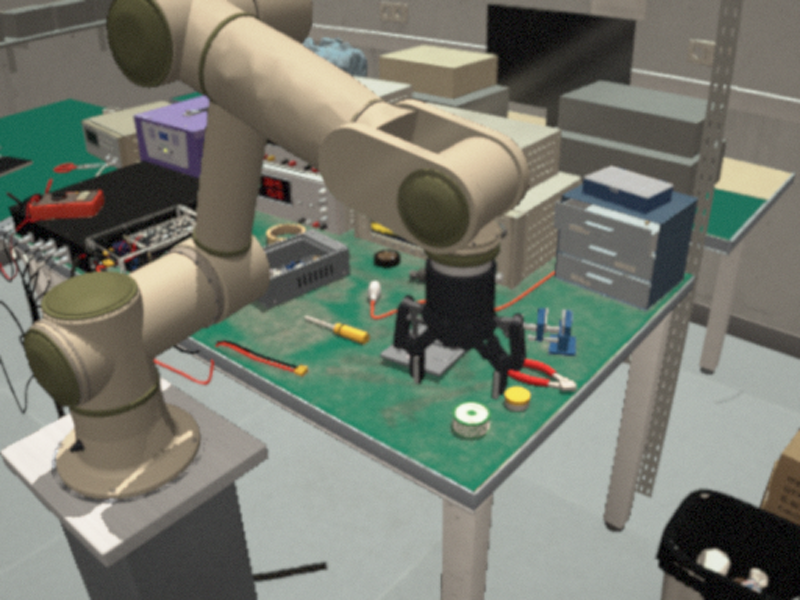

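The top view (800 px scale) shows the housing at about (205,322), with its lip end up (screw plate near (207,255)). The cover is at about (470,335): tongues at (436,275) and (480,268), handle from (440,338) to (502,328). The wing at (478,377) is turned about 40° clockwise from the handle. The screwdriver (360,380), attenuator (360,210) and cutters (600,310) have to stay clear of the path. Next I'll take wrist views above the cover and the housing.

```bash
python3 - <<'E'
from h import *
d=eyes.grab_frame('top'); k=.64
print('handle ends',onz(d,np.array([[440,338],[502,328]])*k,.046))
print('tongues',onz(d,np.array([[436,275],[480,268]])*k,.003))
print('wing',onz(d,np.array([[478,377]])*k,.05))
H=onz(d,np.array([[165,247],[245,252],[222,399],[148,388]])*k,.069);print('housing',H)
h=onz(d,np.array([[471,333]])*k,.046)[0]; c=H.mean(0)
s=monitor.sense()
def look(p,fn):
    q=down(np.pi/2)
    for qq in (q,down(-np.pi/2)):
        j=kinematics.ik(p,qq)
        print(j)
    return
for p in ([h[0]-.06,h[1],.32],[c[0]-.06,c[1],.36]): look(p,'')
# wrist cam offset in tool frame
w=eyes.grab_frame('wrist');o,r=ray(w,[[256,192]]);T=R.from_quat(s['ee_rot']).as_matrix()
print('cam in tool',T.T@(o-s['position']),T.T@r[0],w['mtx'][0][0],w['k1'],'tool axes',T)
cv2.imwrite('pics/w0.png',w['frame'][:,:,::-1])
E
```

```text
handle ends [[ 0.51600631 -0.14984562  0.046     ]
 [ 0.53054776 -0.24205145  0.046     ]]
tongues [[ 0.61560302 -0.14714773  0.003     ]
 [ 0.62640879 -0.21631773  0.003     ]]
wing [[ 0.45855344 -0.204898    0.05      ]]
housing [[0.65049052 0.255233   0.069     ]
 [0.64249871 0.13681764 0.069     ]
 [0.42877948 0.16603473 0.069     ]
 [0.44464152 0.2737034  0.069     ]]
[-6.33432605e-01  2.15235248e-01  1.39532938e+00 -4.44089210e-16
  1.53102802e+00 -2.20422893e+00]
[-6.33432605e-01  2.15235248e-01  1.39532938e+00 -4.44089210e-16
  1.53102802e+00  9.37363722e-01]
[ 1.84041626e-01  2.58623835e-01  1.24017189e+00 -4.44089210e-16
  1.64279693e+00 -1.38675470e+00]
[ 1.84041626e-01  2.58623835e-01  1.24017189e+00 -4.44089210e-16
  1.64279693e+00  1.75483795e+00]
cam in tool [ 0.0686879  -0.00052894 -0.14213884] [-0.27839989  0.00690962  0.96046859] 296.91830593388175 0.0038572193800248266 tool axes [[ 9.40455202e-01  3.39917646e-01 -8.89227311e-05]
 [ 3.39917577e-01 -9.40454764e-01  9.36559339e-04]
 [ 2.34725240e-04 -9.11018501e-04 -9.99999557e-01]]
```

```bash
python3 - <<'E'
from h import *
q=down(.15); q2=down(.15+np.pi)
print(kinematics.ik([.523,-.196,.2],q),kinematics.ik([.523,-.196,.2],q2))
j=kinematics.ik([.523,-.196,.2],q); qq=q if abs(j[5])<2.5 else q2
def up(fn): cv2.imwrite('pics/b'+fn,cv2.resize(cv2.imread('pics/'+fn),(800,600),interpolation=cv2.INTER_CUBIC))
q=down(-.11)
env.reach([.545,.20,.28],q); env.hold(.3); grab('wrist','wh.png'); up('wh.png'); np.save('wh.npy',monitor.sense()['position'])
env.reach([.523,-.196,.2],down(.15)); env.hold(.3); grab('wrist','wc.png'); up('wc.png')
s=monitor.sense();print(s['clock'],s['position'],s['joints'])
import pickle
E
```

```text
[-5.68324782e-01  4.11188433e-01  1.44225877e+00 -4.44089210e-16
  1.28814545e+00 -7.18324782e-01] [-5.68324782e-01  4.11188433e-01  1.44225877e+00 -4.44089210e-16
  1.28814545e+00  2.42326787e+00]
5.1667 [ 0.52314001 -0.19570594  0.20005091] [-5.67738741e-01  4.11142378e-01  1.44218934e+00  1.24449143e-05
  1.28814584e+00 -7.18211987e-01]
```

View pics/bwh.png

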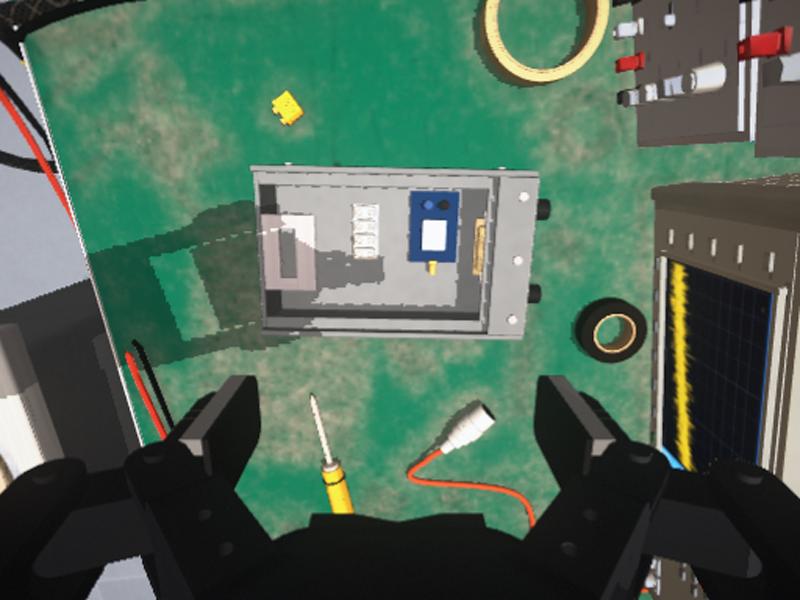

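View pics/bwc.png

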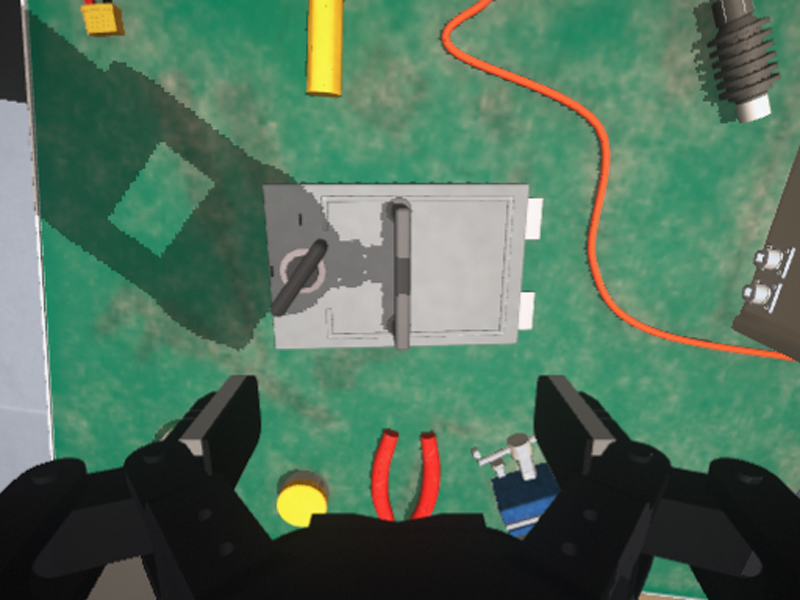

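The wrist views (800 px scale) show the housing rim from (252,168) to (540,171) and from (262,335) to (524,339), with the lip strip to the right of x≈490. The cover plate's corners are near (264,184), (530,184), (518,342) and (274,348). The handle runs along x≈402 and the wing from (280,310) to (322,243). Next I'll fit lines to these edges.

```bash
cat > meas.py <<'E'
from h import *
def edge_pts(img,horizontal,lo,hi,a,b,first):
    """boundary of green/non-green along scan lines: 800px-scale ranges scaled by .64"""
    f=img[:,:,::-1]; hsv=cv2.cvtColor(f,cv2.COLOR_BGR2HSV); S=cv2.GaussianBlur(hsv[:,:,1],(3,3),0).astype(float)
    pts=[]
    for t in range(int(lo*.64),int(hi*.64)):
        seg=(S[int(a*.64):int(b*.64),t] if horizontal else S[t,int(a*.64):int(b*.64)])
        if not first: seg=seg[::-1]
        k=np.where((seg[:-1]>80)&(seg[1:]<=80))[0]
        if len(k)==0: continue
        k=k[0]; x=k+(seg[k]-80)/(seg[k]-seg[k+1])
        x=int(a*.64)+x if first else int(b*.64)-1-x
        pts.append((t,x) if horizontal else (x,t))
    return np.float32(pts)
def line(p):
    for _ in range(3):
        vx,vy,x,y=cv2.fitLine(p,cv2.DIST_HUBER,0,.01,.01).ravel()
        r=(p-[x,y])@np.array([-vy,vx]); p=p[abs(r)<max(.6,2*np.median(abs(r)))]
    print('  edge n',len(p),'rms %.2f'%np.std((p-[x,y])@np.array([-vy,vx])))
    return np.cross([x,y,1],[x+vx,y+vy,1])
def X(l,m): p=np.cross(l,m); return p[:2]/p[2]
def wristcam(d,pos,Tm,s):
    # rebuild a wrist camera at another tool pose from the present one
    V=np.array(d['view']);A=np.eye(4);A[:3,:3]=R.from_quat(s['ee_rot']).as_matrix();A[:3,3]=s['position']
    B=np.eye(4);B[:3,:3]=Tm;B[:3,3]=pos
    return dict(d,view=V@A@np.linalg.inv(B))
E
python3 - <<'E'
from meas import *
rd=lambda n: cv2.imread('pics/'+n)[:,:,::-1]
s=monitor.sense(); d=eyes.grab_frame('wrist')
hc=wristcam(d,np.load('wh.npy'),R.from_quat(down(-.11)).as_matrix(),s)
I=rd('wh.png')
print('housing'); T=line(edge_pts(I,1,300,495,140,200,True)); B=line(edge_pts(I,1,275,510,310,375,False)); Rr=line(edge_pts(I,0,225,275,500,575,False)); 
L=line(edge_pts(I,0,185,320,215,300,True))
c=[X(T,Rr),X(B,Rr),X(B,L),X(T,L)]; print(np.array(c)/.64)
P=np.vstack([onz(hc,c[:2],.07),onz(hc,c[2:],.068)])[:,:2]
print(P,'\nwidth',np.linalg.norm(P[0]-P[1]),np.linalg.norm(P[2]-P[3]),'len',np.linalg.norm(P[1]-P[2]),np.linalg.norm(P[0]-P[3]))
ax=(P[0]+P[1]-P[2]-P[3]); print('yaw',np.arctan2(ax[1],ax[0]),'yaw by ends',[np.arctan2(-v[0],v[1]) for v in (P[0]-P[1],P[3]-P[2])],'centre',P.mean(0))
I=rd('wc.png'); print('cover')
T=line(edge_pts(I,1,290,510,160,205,True)); B=line(edge_pts(I,1,300,500,330,375,False)); Rr=line(edge_pts(I,0,245,285,505,560,False)); L=line(edge_pts(I,0,190,290,245,290,True))
c=[X(T,Rr),X(B,Rr),X(B,L),X(T,L)]; print(np.array(c)/.64)
P=np.vstack([onz(d,c[:2],.0088),onz(d,c[2:],.021)])[:,:2]
print(P,'\nwidth',np.linalg.norm(P[0]-P[1]),np.linalg.norm(P[2]-P[3]),'len',np.linalg.norm(P[1]-P[2]),np.linalg.norm(P[0]-P[3]))
ax=(P[0]+P[1]-P[2]-P[3]); print('yaw',np.arctan2(ax[1],ax[0]),'by ends',[np.arctan2(-v[0],v[1]) for v in (P[0]-P[1],P[3]-P[2])],'centre',P.mean(0))
h=onz(d,np.array([[402,205],[402,347],[402,275]])*.64,.055); print('handle',h)
w=onz(d,np.array([[276,311],[323,243]])*.64,.053);print('wing',w,w.mean(0),np.arctan2(*(w[1]-w[0])[1::-1]))
E
```

```text
housing
  edge n 124 rms 0.12
  edge n 54 rms 2.76
  edge n 25 rms 3.06
  edge n 24 rms 3.50
[[449.30820992 168.26884812]
 [623.15486212 311.66585824]
 [-97.38241003 499.6572981 ]
 [289.39238409 164.67733198]]
[[0.58897155 0.26437809]
 [0.71771877 0.13984477]
 [0.07614156 0.03070016]
 [0.47290895 0.27965386]] 
width 0.17912116966963942 0.46840400597153603 len 0.6507947950607934 0.11706355967856649
yaw 0.12326820628669959 yaw by ends [np.float64(0.8020339098200366), np.float64(-1.0104335223066008)] centre [0.46393521 0.17864422]
cover
  edge n 120 rms 0.19
  edge n 77 rms 0.25
  edge n 26 rms 0.05
  edge n 58 rms 0.26
[[529.48590828 181.90812574]
 [517.40641869 343.61295214]
 [275.1298918  350.98414131]
 [260.85282857 183.519088  ]]
[[ 0.60383984 -0.1229032 ]
 [ 0.62224655 -0.24198557]
 [ 0.44129039 -0.27064305]
 [ 0.42228835 -0.15120211]] 
width 0.12049654143482354 0.12094302267233879 len 0.1832112985850256 0.18374376728469993
yaw 0.15584370084772226 by ends [np.float64(0.15335753277502698), np.float64(0.15776935879217394)] centre [ 0.52241628 -0.19668348]
handle [[ 0.5174402  -0.14830993  0.055     ]
 [ 0.53167013 -0.23984007  0.055     ]
 [ 0.5241461  -0.19144181  0.055     ]]
wing [[ 0.44657273 -0.2281116   0.053     ]
 [ 0.47214026 -0.17904259  0.053     ]] [ 0.45935649 -0.20357709  0.053     ] 1.0904488777416141
```

```bash
python3 - <<'E'
import cv2
i=cv2.imread('pics/wh.png')[96:226,150:360]  # 210x130
cv2.imwrite('pics/crop.png',cv2.resize(i,None,fx=3.8,fy=3.8,interpolation=cv2.INTER_CUBIC))
E
```

```text
(no output)
```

View pics/crop.png

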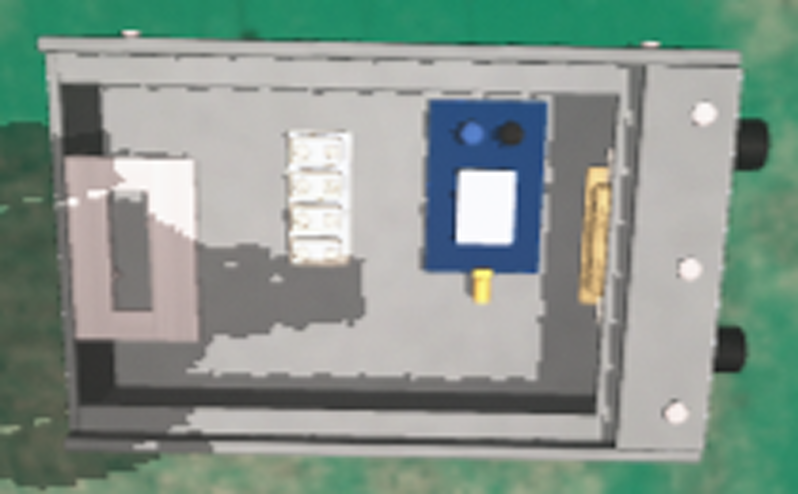

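The crop shows the lip plate's far edge from (741,60) to (703,455) and its near edge from (643,68) to (615,447). The outer cheek edges run from (40,38) to (740,52) and from (70,447) to (700,460). The catch slot is visible at (112–150, 190–312), which gives an independent check.

```bash
python3 - <<'E'
from meas import *
s=monitor.sense(); d=eyes.grab_frame('wrist')
hc=wristcam(d,np.load('wh.npy'),R.from_quat(down(-.11)).as_matrix(),s)
g=lambda p,z: onz(hc,(np.array(p)+.5)/3.8-.5+[150,96],z)[:,:2]
far=g([[741,60],[703,455]],.07); near=g([[643,68],[615,447]],.07)
top=g([[40,38],[740,52]],.068); bot=g([[70,447],[700,461]],.068)
seat=g([[60,85],[72,400]],.060)
slot=g([[110,191],[147,190],[152,311],[115,312]],.06)
ang=lambda v:np.arctan2(v[1],v[0])
yaws=[ang(far[0]-far[1])-np.pi/2,ang(near[0]-near[1])-np.pi/2,ang(top[1]-top[0]),ang(bot[1]-bot[0])]
print('yaws',yaws,ang(slot[0]-slot[3])-np.pi/2,ang(slot[1]-slot[2])-np.pi/2)
print('top end pts',top,'bot',bot)
yaw=np.mean(yaws); ex=np.array([np.cos(yaw),np.sin(yaw)]);ey=np.array([-ex[1],ex[0]])
print('yaw',yaw,'x: far,near,seat',far@ex,near@ex,seat@ex,'-> x0',(far@ex).mean()-.107,(near@ex).mean()-.0775,'slot',(slot@ex).mean()+.083)
print('y',top@ey,bot@ey,'y0',((top@ey).mean()+(bot@ey).mean())/2,'slot',(slot@ey).mean())
print('slot dims',np.ptp(slot@ex),np.ptp(slot@ey))
x0=((far@ex).mean()-.107+(near@ex).mean()-.0775+(slot@ex).mean()+.083)/3;y0=((top@ey).mean()+(bot@ey).mean()+(slot@ey).mean())/3
print('origin',ex*x0+ey*y0)
E
```

```text
yaws [np.float64(-0.12437090443872933), np.float64(-0.12519043240232786), np.float64(-0.1287075234755914), np.float64(-0.13290755439200716)] -0.1382758197558056 -0.129181210095197
top end pts [[0.4443443  0.28250654]
 [0.65386565 0.25538967]] bot [[0.42858498 0.15246594]
 [0.63723347 0.12457053]]
yaw -0.12779410367716393 x: far,near,seat [0.61593914 0.61637278] [0.58663924 0.58695572] [0.40753829 0.40495915] -> x0 0.5091559606275393 0.5092974811612238 slot 0.5101962942182433
y [0.33683297 0.33664   ] [0.20584432 0.20476792] y0 0.2710213022423733 slot 0.2706040597426277
slot dims 0.012255217796359685 0.040271739389037
origin [0.53991776 0.20373292]
```

```bash
cat >> h.py <<'E'
HY=-.129; HO=np.array([np.cos(-.1278)*.5095+np.sin(.1278)*.2709,-np.sin(.1278)*.5095+np.cos(.1278)*.2709,0])
CY=.156; CO=np.array([.5219,-.1968,.007]) # cover origin at start, tilt .067
def tool(o,yaw,tilt,p,spin=0):
    """TCP pose so that the grasp point is at p (cover frame); spin = clockwise turn about cover z"""
    C=R.from_euler('ZY',[yaw,tilt]); M=(C*R.from_euler('z',-spin)).as_matrix()
    T=np.c_[M[:,1],M[:,0],-M[:,2]]
    return o+C.apply(p)+T[:,2]*env.hold_point_z, R.from_matrix(T).as_quat()
def inh(x,y,z): return HO+R.from_euler('z',HY).apply([x,y,z])
def st(m=''):
    s=monitor.sense();print(m,'t%.1f'%s['clock'],np.round(s['position'],4),'F',np.round(s['contact_force'],1),'gap %.3f'%s['finger_gap'],'gf %.0f'%s['gripper_force']);return s
G=[0,-.012,.042]
E
python3 - <<'E'
from h import *
print(HO)
p,q=tool(CO,CY,.067,G); n=R.from_quat(q).apply([0,0,-1])
env.reach(p+.05*n,q); env.movel(p,.1,guard=8); st('at')
env.close_gripper(70); st('grip')
env.movel(p+[0,0,.03],.08); st('lift'); env.movel(p+[0,0,.19],.25)
p2,q2=tool(inh(-.031,0,.0683+.06),HY,.067,G); print(p2)
env.reach(p2,q2); env.hold(.2); st('over')
grab('top','t2.png'); grab('wrist','w2.png'); grab('scene','s2.png')
a=cv2.imread('pics/t2.png')[130:270,60:220]; b=cv2.imread('pics/w2.png')
cv2.imwrite('pics/m2.png',np.hstack([cv2.resize(a,(400,350)),cv2.resize(b,(400,300))[:, :] if 0 else cv2.resize(b,(400,350))]))
E
```

```text
[0.53987172 0.20375373 0.        ]
at t6.5 [ 0.5258 -0.2087  0.0312] F [ 0.1  0.4 -0.6] gap 1.004 gf 0
grip t7.2 [ 0.5254 -0.2086  0.0305] F [-0.1 -0.6  2.8] gap 0.100 gf 68
lift t7.7 [ 0.5252 -0.2083  0.0603] F [-0.2 -0.6 -3.7] gap 0.099 gf 68
[0.50913256 0.19564068 0.15154772]
over t10.2 [0.5095 0.195  0.1516] F [-0.2 -0.  -4.2] gap 0.100 gf 68
```

View pics/m2.png

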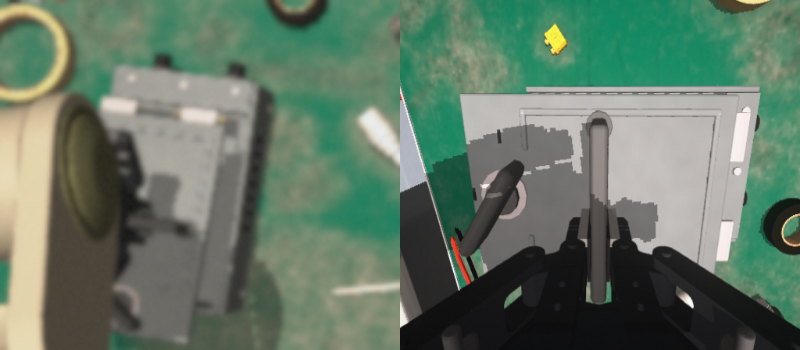

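The cover is held (gap 0.10) and parallel to the housing, about 60 mm above it. In the wrist half of the montage, its +y edge is at row ≈94 and the housing edge at row ≈88. I'll check the sideways offset in numbers before lowering it.

```bash
python3 - <<'E'
from meas import *
d=eyes.grab_frame('wrist'); I=d['frame']; k=1/.64
s=st()
e=edge_pts(I,1,85*k,150*k,70*k,125*k,True); print(e[::12]); l=line(e)
H=R.from_euler('z',HY)
def hf(uv,z): return H.inv().apply(onz(d,uv,z)-HO)
px=lambda u:[u,-(l[0]*u+l[2])/l[1]]
# cover top edge, tilt .067: z=.1363-.067*xc
for u in (90,150):
    z=.139
    for _ in range(4):
        P=hf([px(u)],z)[0]; z=.1283+.008-.067*(P[0]+.031)
    print('cover edge pt in housing',P)
e=edge_pts(I,1,300*k,430*k,70*k,125*k,True); l=line(e)
for u in (310,425): print('housing edge',hf([px(u)],.068))
E
```

```text
t10.4 [0.5093 0.1954 0.1516] F [ 0.2 -0.5 -3.4] gap 0.101 gf 68
[[125.      100.4    ]
 [137.       73.8    ]
 [149.      102.42424]]
  edge n 19 rms 0.11
cover edge pt in housing [-0.11465061  0.06104427  0.1419048 ]
cover edge pt in housing [-0.08455309  0.05947285  0.13988808]
  edge n 124 rms 0.07
housing edge [[0.00362858 0.06569451 0.068     ]]
housing edge [[0.08291715 0.06552659 0.068     ]]
```

```bash
python3 - <<'E'
from h import *
P=lambda x,z,y=0: tool(inh(x,y,z),HY,.067,G)
p,q=P(-.031,.0683+.015); env.movel(p,.1,frame=q,guard=12) if 0 else env.movel(p,.1,guard=12); st('a')
p,q=P(-.031,.0683); print(env.movel(p,.03,guard=8)); st('down')
p,q=P(-.013,.0683); print(env.movel(p,.02,guard=12)); s=st('in')
print('cover x', (R.from_euler('z',HY).inv().apply(s['position']-P(-.015,.0683)[0])*1000).round(1))
grab('top','t3.png');grab('wrist','w3.png')
a=cv2.imread('pics/t3.png')[130:270,60:220]; b=cv2.imread('pics/w3.png')
cv2.imwrite('pics/m3.png',np.hstack([cv2.resize(a,(300,260)),np.zeros((260,10,3),np.uint8),cv2.resize(b[40:220,60:420],(480,260))]))
E
```

```text
a t11.0 [0.5094 0.1957 0.107 ] F [ 0.6  0.1 -2.4] gap 0.098 gf 68
False
down t11.6 [0.5092 0.1956 0.0916] F [ 0.2  0.2 -4. ] gap 0.106 gf 68
False
in t12.7 [0.5269 0.1934 0.0915] F [ 0.8  0.1 -3.3] gap 0.101 gf 68
cover x [ 1.9  0.  -0. ]
```

View pics/m3.png

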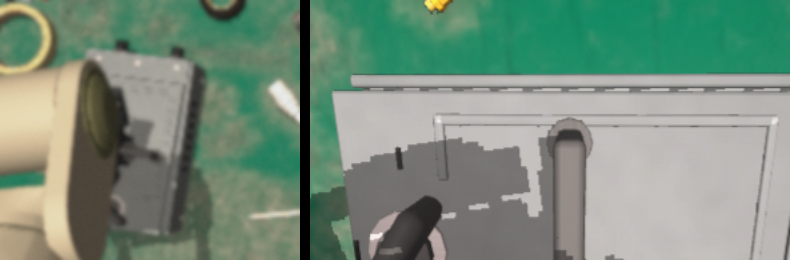

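The tongues are going under the lip, the cover lies between the cheeks, and nothing has touched yet. I'll keep pushing gently to the stop, then let it down.

```bash
python3 - <<'E'
from h import *
P=lambda x,z,y=0: tool(inh(x,y,z),HY,.067,G)
ex=R.from_euler('z',HY).apply([1,0,0])
p,q=P(-.005,.0683); print(env.movel(p,.015,guard=10)); s=st('in')
print('nominal dx', (R.from_euler('z',HY).inv().apply(s['position']-P(-.0145,.0683)[0])*1000).round(1))
c=s['position']-.0005*ex
env.movel(c,.02); s=st('back')
print(env.movel(c-[0,0,.005],.015,guard=6)); st('down')
grab('wrist','w4.png')
E
```

```text
True
in t13.1 [0.527  0.193  0.0906] F [-0.4 -0.  -3.7] gap 0.097 gf 69
nominal dx [ 1.6 -0.3 -0.9]
back t13.3 [0.5265 0.193  0.0906] F [ 0.3  0.4 -3.5] gap 0.101 gf 69
True
down t13.5 [0.5266 0.1932 0.0898] F [0.2 0.6 5. ] gap 0.104 gf 70
```

```bash
python3 - <<'E'
from h import *
P=lambda x,z,y=0: tool(inh(x,y,z),HY,.067,G)
ex=R.from_euler('z',HY).apply([1,0,0])
s=st(); c=s['position']+[0,0,.0006]
print(env.movel(c+.006*ex,.015,guard=15)); s=st('push')
print('nominal dx', (R.from_euler('z',HY).inv().apply(s['position']-P(-.0145,.0683)[0])*1000).round(1))
env.release(); env.hold(.2); st('released')
p=monitor.sense()['position']; n=R.from_quat(monitor.sense()['ee_rot']).apply([0,0,-1])
env.movel(p+.09*n,.2); env.hold(.2); st('up')
w=grab('wrist','w5.png'); np.savez('w5.npz',**{k:np.array(v) for k,v in w.items()})
cv2.imwrite('pics/b5.png',cv2.resize(cv2.imread('pics/w5.png'),(800,600),interpolation=cv2.INTER_CUBIC))
E
```

```text
t13.6 [0.5266 0.1932 0.0897] F [-0.2  1.2  5.3] gap 0.100 gf 70
True
push t13.9 [0.5272 0.1929 0.0898] F [-1.7 -0.3  4.7] gap 0.100 gf 70
nominal dx [ 1.8 -0.4 -1.7]
released t14.8 [0.5269 0.1929 0.0893] F [-0.4  0.9 -0.5] gap 0.999 gf 0
up t15.6 [0.5336 0.1922 0.1776] F [ 0.6 -0.1  0.4] gap 0.998 gf 0
```

View pics/b5.png

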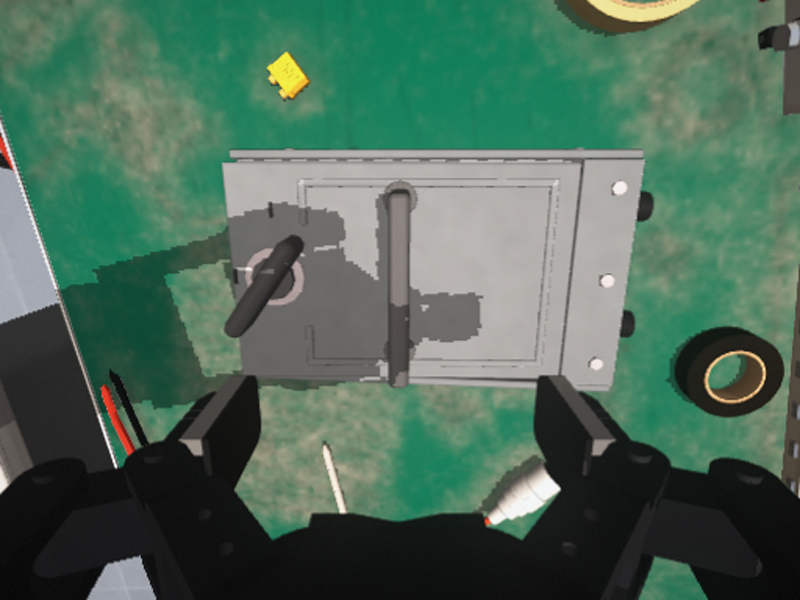

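The cover is seated with its tongues under the lip (plate edge against the lip at column ≈580). The wing runs from (232,330) to (298,240). I'll locate its axis in this view and compare it with the expected point.

```bash
python3 - <<'E'
from h import *
w=dict(np.load('w5.npz')); w['k1']=float(w['k1'])
f=w['frame'];H=R.from_euler('z',HY)
g=cv2.cvtColor(f,cv2.COLOR_RGB2GRAY); roi=np.zeros_like(g); roi[145:220,140:198]=1
m=((g<62)&(roi>0)).astype(np.uint8); n,l,stt,c=cv2.connectedComponentsWithStats(m)
k=1+np.argmax(stt[1:,4]); pts=np.argwhere(l==k)[:,::-1].astype(np.float32)
rect=cv2.minAreaRect(pts); print(rect,stt[k])
for uv in ([[234,325],[296,243]],):
    P=onz(w,np.array(uv)*.64,.112); a=P[1]-P[0]; print('ends',P,'len',np.linalg.norm(a),'mid',P.mean(0),'latch',HY+np.pi/2-np.arctan2(a[1],a[0]))
print('rect centre',onz(w,[rect[0]],.105))
o=inh(-.0127,-.0004,.0669); C=R.from_euler('ZY',[HY,.062])
print('expected axis top',o+C.apply([-.068,0,.042]),'grip',o+C.apply([-.068,0,.036]))
print(proj(w,o+C.apply([[-.068,0,.042],[-.068,0,.014]]))/.64)
E
```

```text
((173.63668823242188, 185.44036865234375), (20.539417266845703, 76.19611358642578), 27.7585391998291) [147 151  47  65 605]
ends [[0.44665816 0.19825861 0.112     ]
 [0.48507711 0.2344663  0.112     ]] len 0.05279215906899653 mid [0.46586764 0.21636246 0.112     ] latch 0.6860204258132968
rect centre [[0.46612047 0.21225752 0.105     ]]
expected axis top [0.46250108 0.21338693 0.1130326 ] grip [0.4621324  0.21343475 0.10704413]
[[257.72898304 292.62840171]
 [273.99249162 278.6261485 ]]
```

```bash
cat >> h.py <<'E'
O1=inh(-.0127,-.0004,.0669); O0=inh(-.0127,-.0004,.060); W=[-.068,0,.037]
E
python3 - <<'E'
from h import *
p,q=tool(O1,HY,.062,W,.66); n=R.from_quat(q).apply([0,0,-1])
env.reach(p+.06*n,q); print(env.movel(p,.1,guard=8)); st('at')
env.close_gripper(60); st('grip')
for a in np.arange(.5,-.05,-.13):
    env.reach(*tool(O1,HY,.062,W,max(a,-.02))); 
s=st('turned'); print(s['ft_torque'])
p,q=tool(O0,HY,0,W,-.02); print(env.movel(p,.03,frame=q,guard=20)); s=st('down'); print(p-s['position'])
E
```

```text
False
at t17.2 [0.4615 0.2136 0.0899] F [-0.5  0.2  0.7] gap 1.003 gf 0
grip t17.8 [0.4611 0.2136 0.0896] F [-0.7  0.1  1.8] gap 0.103 gf 60
turned t19.1 [0.461  0.2136 0.0894] F [ 0.6  0.2 -1.7] gap 0.105 gf 59
[-0.08890762 -0.25954537 -0.03826266]
True
down t19.5 [0.4599 0.2137 0.079 ] F [-1.9 -0.4  5.6] gap 0.099 gf 60
[-7.45993300e-05  2.09375451e-05 -6.83511383e-04]
```

```bash
python3 - <<'E'
from h import *
env.release(); env.hold(.3); s=st('rel')
env.movel(s['position']+[0,0,.09],.2); env.hold(.2)
w=grab('wrist','w6.png')
for nme,O in(('home',O0),):
    C=R.from_euler('z',HY)
    print('pred plate corners',(proj(w,O+C.apply([[-.092,.06,.008],[-.092,-.06,.008],[.092,.06,.008]]))/.64).round(0), 'washer',(proj(w,O+C.apply([-.068,0,.012]))/.64).round(0))
cv2.imwrite('pics/b6.png',cv2.resize(cv2.imread('pics/w6.png'),(800,600),interpolation=cv2.INTER_CUBIC))
E
```

```text
rel t20.6 [0.4596 0.2136 0.0781] F [ 0.5  0.4 -0.4] gap 0.999 gf 0
pred plate corners [[357. 185.]
 [358. 399.]
 [722. 192.]] washer [[402. 302.]]
```

View pics/b6.png

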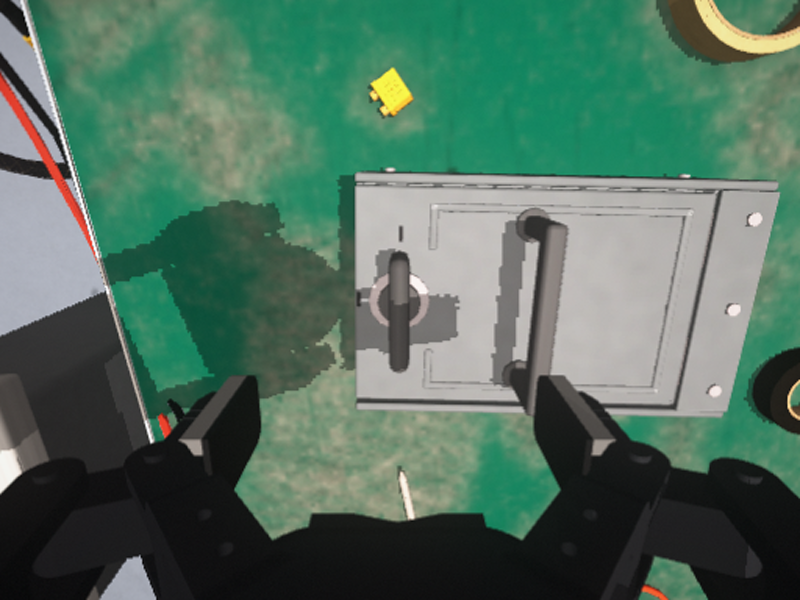

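The cover lies flat: plate corner at (357,185) and washer at (400,300), both as predicted. The wing lies along y, so it is open. I'll grip it again and turn it clockwise to the detent.

```bash
python3 - <<'E'
from h import *
p,q=tool(O0,HY,0,W,0)
env.reach(p+[0,0,.04],q); print(env.movel(p,.1,guard=8)); env.close_gripper(80); st('grip')
for a in list(np.arange(.16,1.58,.16))+[1.58]:
    env.reach(*tool(O0,HY,0,W,a)); s=monitor.sense(); print(round(a,2),'Mz',np.round(s['ft_torque'][2],2),'F',np.round(s['contact_force'],1))
env.hold(.3); s=st('turned')
env.release(); env.hold(.2); p=monitor.sense()['position']; env.movel(p+[0,0,.09],.2); env.hold(.2); st('up')
w=grab('wrist','w7.png')
cv2.imwrite('pics/b7.png',cv2.resize(cv2.imread('pics/w7.png'),(800,600),interpolation=cv2.INTER_CUBIC))
E
```

```text
False
grip t22.9 [0.4599 0.2137 0.0786] F [-1.7 -1.   4.1] gap 0.099 gf 79
0.16 Mz -0.01 F [-1.5 -0.1  5.3]
0.32 Mz 0.0 F [-1.6 -0.2  6.9]
0.48 Mz -0.0 F [-1.7 -0.5  5.4]
0.64 Mz -0.04 F [-1.6 -0.4  4.9]
0.8 Mz 0.05 F [-2.4  0.4  5.4]
0.96 Mz 0.06 F [-2.   0.7  5.7]
1.12 Mz -0.02 F [-2.3  0.5  4.5]
1.28 Mz -0.13 F [-2.   0.4  5.2]
1.44 Mz -0.03 F [-3.   1.2  5.9]
1.58 Mz 0.0 F [-2.6  1.5  5.7]
turned t26.0 [0.4596 0.214  0.0785] F [-3.7  1.4  5.1] gap 0.099 gf 79
up t27.7 [0.4593 0.2136 0.1671] F [-0.6 -0.3 -0.5] gap 0.995 gf 0
```

View pics/b7.png

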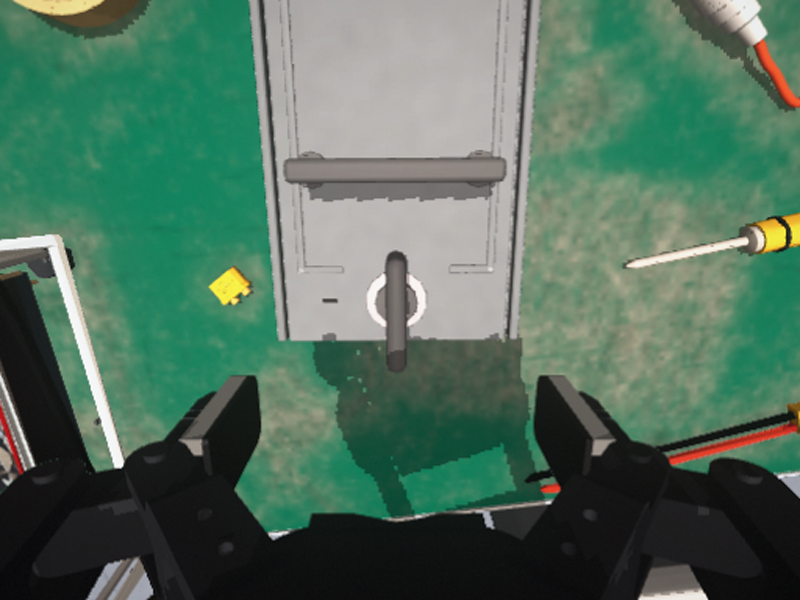

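The wing now lies along the housing's x axis, from (397,255) to (397,368) and square to the handle. The cover is flat and the gripper is clear, so I'm handing in.

```bash
python3 -c "
from h import *
print(job.hand_in())"
```

```text
the job is handed in; nothing more can be done
None
```

The cover is hooked under the lip and lies flat, the wing is turned a quarter turn to its locked position, the gripper is clear, and the job was handed in at about 28 s; the hand-in gave no verdict.

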